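# Change the patio lights over from mains to battery

### The arm

A 6-joint arm with a two-finger parallel gripper is mounted at the origin on the work surface. World frame = base frame: x ahead of the robot, y to its left, z up, the work surface at z = 0. Lengths are in m, angles in degrees, forces in N, time in s.
With the tool pointing down it reaches from about 0.35 to 0.875 m from the base axis. Payload 4.2 kg.
Tool frame: the origin (TCP) lies midway between the tips of the shut fingers; the grasp point (between the pads) lies 19 mm behind it; y points along the fingers, z is the direction in which the jaws open and shut, and the axes are right-handed (so a half turn about y gives the same grasp; the last joint's range is limited). The gripper opens to 87 mm and grips with 3 to 60 N. Pads are 19 mm wide; open, the fingers measure 117 mm over their backs; the gripper's body (75 mm by 190 mm) begins 51 mm behind the grasp point.
Start: joints at [79.274, 22.042, 0.453, 0, -68.411, -14.817], TCP at [0.269, 0.564, 0.223] pointing down, gripper open.
Joint ranges: [-179.83, 179.83], [-69.29, 118.12], [-61.27, 80.66], [-181.25, 117.63], [-171.15, -9.14], [-177.46, 177.46]. Speed limits (degrees/s): [159.86, 159.86, 180, 180, 180, 180].

### API

Orientations are given as [roll, pitch, yaw] about the fixed x, y, z axes, in that order (R = Rz(yaw) Ry(pitch) Rx(roll)).
In Python, from workcell import env gives the robot as it stands. The module is installed in compiled form; this text tells all that it offers. Calls block until the motion is done:
- env.goto(position, orientation): joint-space move of the TCP to a pose.
- env.move_straight(position, rotation=None, rate=0.15, force_limit=None): straight line of the TCP; rotation=None keeps the orientation; rate is the mean speed in m/s. With force_limit (N) it stops when the force on the tool has changed by that much, and returns True; else False.
- env.set_joints(angles): joint-space move.
- env.gripper_to(opening, grasp_force=None): opening from 0.0 (shut) to 1.0 (fully open); grasp_force is the grip in N (None keeps the last); returns when the fingers have stopped.
- env.dwell(seconds).
- env.inverse_kinematics(position, orientation): joint angles nearest the present ones, or None.
- env.read_state(): the state.
- env.grab_frame(name): name is "scene" or "top" or "wrist"; returns a dict with "image" (400x640x3 uint8, blue, green, red), "fx", "fy", "cx", "cy" (pixels), "position" and "orientation" of the camera in the world. Camera axes: x right, y up, looking along -z (the intrinsics and any distortion apply to the point x, -y, -z); pixel columns grow to the right and rows downward; lengths in m; the calibration is good to about 2 mm. A picture is of the moment at which its call begins. There is no depth.
A pose or a line that the arm cannot do raises env.Unreachable and nothing moves.
- env.close_job(): hands the job in, once; it reports no verdict.
Trained networks look in a picture, given as the dict that the camera call returned (one of the last four; its "shot" number tells which), for a name from the list of things; names that differ only in an ending like _2 or _b are one class to them, and where a whole thing is asked for, a point or a joint stands for the part that bears it (a point fixed in the world has none). Each returns a list of dicts, best first, with "score" (0 to 1); they miss things now and then, are a little off and sometimes report something else, mostly with a low value. They report only what shows in the picture. A call takes as long as a camera call.
- env.search_frame(picture, thing): "xyz" ([x, y, z] in m, in world coordinates, good to about 4 mm: the middle of the surface that is visible of it).
- env.trace(picture, thing): "mask" (400x640 bool, what is visible of it).
The state is a dict: "clock": time; "joint_positions": joint angles; "qvel": joint speeds; "joint_torque": joint torques, N m; "position": TCP position; "tool_rot": TCP orientation; "force": force on the tool from outside, world axes, zero at the start; "wrist_torque": the same for the moment, N m; "opening": opening from 0.0 (shut) to 1.0 (fully open).
Only numpy, scipy, OpenCV 4.12 (cv2) and the standard library are available. Lean on these libraries where they do the work, as an engineer would, in place of code of your own. Each camera call takes 0.05 s, during which the arm holds its last target.

### The job

Change the patio lights over from mains to battery: first switch the red-handled mains isolator off, and only then switch the green-handled battery isolator on. Each handle has to be pushed in while it is given its quarter turn (pointer crosswise, at the dot, is off; pointer up the slope, at the bar, is on) and must be left fully popped out and locked in its new position; never force one round that is not pushed in. Leave the lamp, the pot, the dish and the trivet standing where they are.

Things in the scene. Friction and masses are not known exactly. Their poses are not given: they have to be found in the camera images.
- red_box: Mains isolator: grey wedge-shaped box with a red handle in mid-face, fixed, 110 (x) by 120 mm (y), on a black foot 130 x 140 x 6 mm. Origin: centre of its underside. Front (-x side) 35 mm high, back 98 mm; the face rises 30 deg from front to back, its middle 67 mm above the table. Marks on the face: white dot on the box's +y side = off, white bar up the slope = on.
- red_grip (a point): Point on the red handle's turning axis, 12 mm below the top of its grip bar (60 long, 14 wide, 34 mm high). The bar stands on a disc 44 mm across, 6 mm thick, whose top is 22 mm below this point and (handle out) 15 mm off the face. z: axis, out of the face, 30 deg from vertical towards the box's front. x: along the bar to its pointer end (white line on top). Moves with the handle.
- red_turn (a joint): Red handle: 0 = off (pointer to the box's +y side), 1.571 = on (pointer up the slope); end stops. Grows clockwise seen from outside (about -z of its grip point). Not pushed in, it locks about 0.12 rad from the end (do not force it); pushed in it turns with 0.04 N m friction. Let go within 0.1 rad of an end it pops out and locks; let go between, it stays 5 mm in: neither on nor off.
- red_push (a joint): How far the red handle is pushed in (along -z of its grip point): 0 = fully out, 0.008 m = fully in, hard stop. Spring return: 4 N to start, 7.2 N fully in; it must be in by more than 5.5 mm (about 6.2 N) to turn.
- green_box: Battery isolator: grey wedge-shaped box with a green handle in mid-face, fixed, 110 (x) by 120 mm (y), on a black foot 130 x 140 x 6 mm. Origin: centre of its underside. Front (-x side) 35 mm high, back 98 mm; the face rises 30 deg from front to back, its middle 67 mm above the table. Marks on the face: white dot on the box's +y side = off, white bar up the slope = on.
- green_grip (a point): Point on the green handle's turning axis, 12 mm below the top of its grip bar (60 long, 14 wide, 34 mm high). The bar stands on a disc 44 mm across, 6 mm thick, whose top is 22 mm below this point and (handle out) 15 mm off the face. z: axis, out of the face, 30 deg from vertical towards the box's front. x: along the bar to its pointer end (white line on top). Moves with the handle.
- green_turn (a joint): Green handle: 0 = off (pointer to the box's +y side), 1.571 = on (pointer up the slope); end stops. Grows clockwise seen from outside (about -z of its grip point). Not pushed in, it locks about 0.12 rad from the end (do not force it); pushed in it turns with 0.04 N m friction. Let go within 0.1 rad of an end it pops out and locks; let go between, it stays 5 mm in: neither on nor off.
- green_push (a joint): How far the green handle is pushed in (along -z of its grip point): 0 = fully out, 0.008 m = fully in, hard stop. Spring return: 4 N to start, 7.2 N fully in; it must be in by more than 5.5 mm (about 6.2 N) to turn.
- pot: Bystander: loose white citronella pot with a yellow screw cover, 86 mm across, 76 mm high. Origin: centre of its underside.
- lamp: Bystander: loose glass hurricane lamp, dark foot 104 mm across, glass 90 mm across, 200 mm high. Origin: centre of its underside.
- dish: Bystander: loose red dish with a flap lid, 116 mm across, 64 mm high with its knob. Origin: centre of its underside.
- trivet: Bystander: loose bamboo fan-shaped trivet of slats 130 mm long, lying flat, within 85 mm of its origin, 10 mm high. Origin: on its underside.

How it is judged:
By the outcome, as a careful person would: the job done as asked, in the order asked, and still so for the second after the job is handed in, with the robot touching nothing.
It also fails if it takes over 51 s, if anything falls off the work surface, if the arm or the gripper's body presses on something with over 40 N, if the wrist force passes 120 N, or if a joint passes its speed limit or range.

## Working session

There is one attempt and no reset: what is moved stays moved. The work goes in short steps, each a Python script; the robot and the scene stay as the last script left them, time stands still between calls to the robot, and variables do not carry over. Pictures are saved under pics/ and viewed, and the job is handed in when it is done.

```bash
mkdir -p pics; python3 - <<'E'
from workcell import env
import cv2
for n in ("scene","top","wrist"):
    f=env.grab_frame(n); cv2.imwrite(f"pics/a_{n}.png",f["image"])
    print(n,{k:v for k,v in f.items() if k!="image"})
    for t in ("red_box","green_box","red_grip","green_grip","pot","lamp","dish","trivet"):
        print(t,[(r["xyz"],round(r["score"],2)) for r in env.search_frame(f,t)][:2])
print(env.read_state())
E
```

```text
scene {'fx': 477.5362625738115, 'fy': 477.5362625738115, 'cx': 315.69459409464076, 'cy': 202.39075671121265, 'position': array([1.11351522, 0.65708344, 0.66433659]), 'orientation': array([ 55.87267378,  -0.36924596, 139.5083041 ]), 'shot': 1}
red_box [([0.6247, 0.1725, 0.0563], 0.61)]
green_box [([0.5419, -0.1471, 0.0526], 0.87)]
red_grip [([0.5744, 0.1573, 0.0972], 0.79)]
green_grip [([0.4926, -0.1744, 0.1005], 0.56)]
pot [([0.4448, 0.0269, 0.0658], 0.9)]
lamp [([0.7563, 0.0049, 0.1071], 0.93), ([0.5749, 0.1575, 0.0989], 0.5)]
dish [([0.7577, 0.0071, 0.1083], 0.39), ([0.7643, 0.1578, 0.0102], 0.25)]
trivet [([0.7645, 0.1599, 0.0091], 0.73)]
top {'fx': 496.4224441033126, 'fy': 496.4224441033126, 'cx': 321.6537497426571, 'cy': 209.14225600051654, 'position': array([0.51283152, 0.00296875, 1.09182562]), 'orientation': array([ 3.35761683e+00,  6.28598077e-02, -8.85700579e+01]), 'shot': 2}
red_box [([0.5771, 0.1396, 0.0688], 0.83)]
green_box [([0.5083, -0.1684, 0.0718], 0.76)]
red_grip [([0.5636, 0.1406, 0.0985], 0.82)]
green_grip [([0.4882, -0.1762, 0.0988], 0.69)]
pot [([0.428, 0.0095,
[... 438 characters left out ...]
]
pot []
lamp []
dish []
trivet []
{'clock': 1.35, 'joint_positions': array([ 7.92726795e+01,  2.20410297e+01,  4.51785178e-01, -2.67326744e-04,
       -6.84101634e+01, -1.48160444e+01]), 'qvel': array([-0.05826781, -0.01997822, -0.05268728,  0.0518808 ,  0.08138308,
       -0.01551686]), 'joint_torque': array([-8.03932289e-04, -3.90465975e+01,  1.87621415e+01,  4.22427490e+00,
        1.54734001e-02, -2.70888199e-05]), 'position': array([0.26946928, 0.56389895, 0.22255048]), 'tool_rot': array([-9.00005088e+01, -3.91699738e-04,  1.54456537e+02]), 'force': array([0.41392928, 0.41598803, 0.09758149]), 'wrist_torque': array([-0.02594741,  0.02053159,  0.06826072]), 'opening': 1.001290241176902}
```

View pics/a_scene.png

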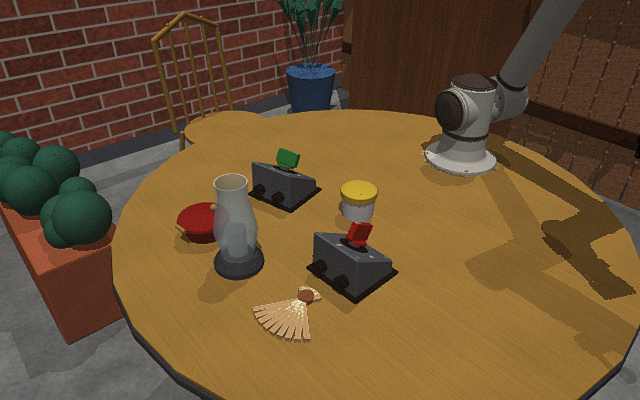

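View pics/a_top.png

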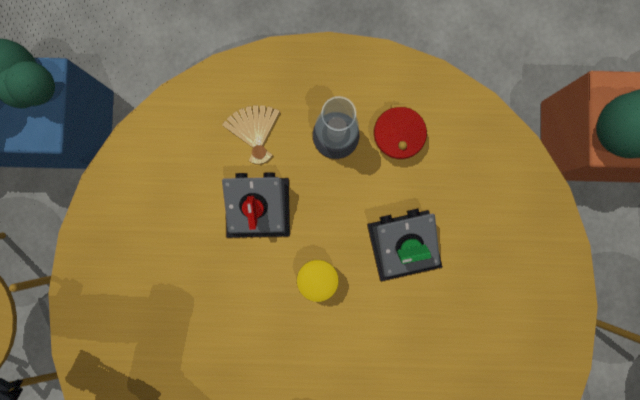

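```bash
python3 - <<'E'
import cv2,numpy as np
t=cv2.imread("pics/a_top.png"); s=cv2.imread("pics/a_scene.png")
z=lambda i,x,y,w,h:cv2.resize(i[y:y+h,x:x+w],(400,300),interpolation=cv2.INTER_CUBIC)
a=np.hstack([z(t,205,160,100,75+15) if 0 else z(t,200,165,107,80),z(t,355,200,107,80)])
b=np.hstack([z(s,300,215,107,80),z(s,240,140,107,80)])
cv2.imwrite("pics/zoom.png",np.vstack([a,b]))
E
```

```text
(no output)
```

View pics/zoom.png

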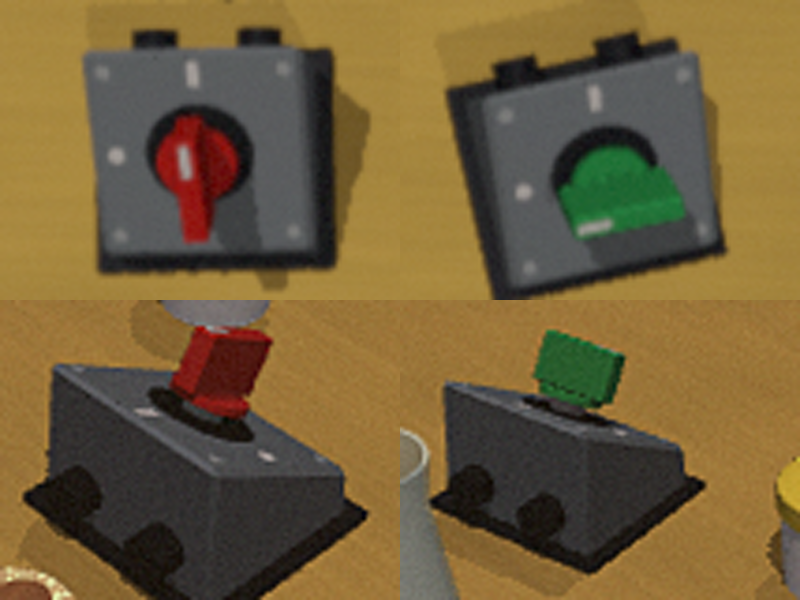

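```bash
cat > h.py <<'E'
import numpy as np
from scipy.spatial.transform import Rotation as R
from scipy.optimize import least_squares
def proj(P,f):
    c=(np.atleast_2d(P)-f["position"])@R.from_euler("xyz",f["orientation"],degrees=True).as_matrix()
    return np.c_[f["cx"]+f["fx"]*c[:,0]/-c[:,2], f["cy"]-f["fy"]*c[:,1]/-c[:,2]]
TOP=dict(fx=496.4224,fy=496.4224,cx=321.65375,cy=209.14226,position=np.array([0.51283152,0.00296875,1.09182562]),orientation=[3.35761683,6.28598077e-2,-88.5700579])
SC=dict(fx=477.53626,fy=477.53626,cx=315.694594,cy=202.390757,position=np.array([1.11351522,0.65708344,0.66433659]),orientation=[55.87267378,-0.36924596,139.5083041])
def boxpts(p,pts):
    return R.from_euler("z",p[2]).apply(np.array(pts)/1000.)+[p[0],p[1],p[3] if len(p)>3 else 0]
def fitbox(p0,views):
    def res(p): return np.concatenate([(proj(boxpts(p,[a for a,b in L]),f)-[b for a,b in L]).ravel() for f,L in views]) 
    s=least_squares(res,p0,loss="soft_l1"); return s.x,res(s.x).reshape(-1,2)
a=np.array([-.5,0,.8660254])
def grip(p,push=0): # world grip point, axis (face mid + 37mm)
    Rz=R.from_euler("z",p[2])
    return Rz.apply(np.array([0,0,.0667])+a*(.037-push))+[p[0],p[1],0], Rz.apply(a)
E
python3 - <<'E'
from h import *
z=lambda L,x,y:[(a,(x+b[0]/3.738,y+b[1]/3.75)) for a,b in L]
rt=z([((55,60,98),(85,52)),((55,-60,98),(303,50)),((-55,-60,35),(303,252)),((-55,60,35),(102,256)),((-65,-70,6),(335,265)),((65,-70,6),(331,48))],200,165)
gt=z([((55,60,98),(82,96)),((55,-60,98),(297,53)),((-65,-70,6),(325,250)),((65,70,6),(47,90)),((-55,60,35),(112,290))],355,200)
rs=z([((55,-60,98),(52,65)),((55,60,98),(215,170)),((-55,60,35),(340,172)),((-65,70,6),(368,215))],300,215)
gs=z([((55,-60,98),(45,83)),((55,60,98),(188,133)),((-55,60,35),(283,145)),((-65,70,6),(305,185)),((65,70,6),(192,270))],240,140)
for n,t,s in(("r",rt,rs),("g",gt,gs)):
  for V in ([(TOP,t),(SC,s)],[(TOP,t)],[(SC,s)]):
    p,r=fitbox([.57,.14,.0,0],V); print(n,p[:2],np.degrees(p[2]),p[3],r.round(1).tolist())
    print(grip(p))
E
```

```text
r [0.57584422 0.14785905] 2.3409714050796113 -0.0068874732736337735 [[-1.3, -0.2], [-0.4, -0.6], [2.6, 0.2], [0.4, 0.0], [-0.3, 1.4], [0.1, 0.4], [-1.6, -0.6], [-0.4, 1.4], [1.8, 0.2], [-0.1, -0.4]]
(array([0.55735966, 0.14710339, 0.09874294]), array([-0.49958272, -0.02042315,  0.8660254 ]))
r [0.5770018  0.14927374] 2.073946821215246 -0.019394745801586705 [[-0.6, -0.2], [-0.4, -0.3], [2.3, -0.2], [0.7, -0.6], [-0.7, 1.0], [-0.0, 0.7]]
(array([0.55851392, 0.14860424, 0.09874294]), array([-0.49967248, -0.01809465,  0.8660254 ]))
r [0.55992176 0.13421492] 1.9066707401590752 -0.02408136795567371 [[0.1, -0.3], [-0.3, 1.1], [1.3, 0.0], [-0.8, -0.7]]
(array([0.541432  , 0.1335994 , 0.09874294]), array([-0.49972317, -0.01663577,  0.8660254 ]))
g [ 0.50040397 -0.17735279] 14.25462381371585 -0.006671763806884373 [[-0.5, 1.0], [-0.1, -0.7], [0.3, 1.2], [-1.2, 0.2], [0.0, 0.4], [-1.8, -0.7], [-1.3, 0.8], [0.4, 0.8], [-0.2, -0.8], [-0.7, 0.0]]
(array([ 0.48247356, -0.18190807,  0.09874294]), array([-0.48460552, -0.12311575,  0.8660254 ]))
g [ 0.50115875 -0.18007797] 13.886646151985618 -0.020369022700455486 [[0.2, 0.6], [-0.1, -0.6], [-0.1, 0.8], [-0.3, -0.2], [0.3, -0.6]]
(array([ 0.48319946, -0.184518  ,  0.09874294]), array([-0.48538622, -0.1200009 ,  0.8660254 ]))
g [ 0.48723564 -0.19190858] 14.626841319734163 -0.01891182316485305 [[-0.3, -0.2], [-0.3, 0.9], [0.6, 0.8], [-0.1, -1.0], [0.3, -0.5]]
(array([ 0.4693352 , -0.19658025,  0.09874294]), array([-0.48379549, -0.12626134,  0.8660254 ]))
```

```bash
cat >> h.py <<'E'
def orient(yaw,turn,sign=1,tilt=0):
    # turn: handle angle (rad) 0=off,pi/2=on. pointer dir in face plane
    Rz=R.from_euler("z",yaw); A=Rz.apply(a); X=Rz.apply([.8660254,0,.5]); Y=Rz.apply([0,1.,0])
    ptr=np.cos(turn)*Y+np.sin(turn)*X
    z=sign*np.cross(A,ptr); y=-A; x=np.cross(y,z)
    return R.from_matrix(np.c_[x,y,z]).as_euler("xyz",degrees=True)
E
python3 - <<'E'
from h import *
from workcell import env
for n,p,t0,t1 in(("r",[.576,.148,.038],np.pi/2,0),("g",[.5007,-.178,.247],0,np.pi/2)):
  g,A=grip(p)
  for s in(1,-1):
    for d in(.15,-.019,-.027):
      for t in(t0,(t0+t1)/2,t1):
        q=env.inverse_kinematics(list(g+A*d),list(orient(p[2],t,s)))
        print(n,s,d,round(t,2),None if q is None else np.round(q,1))
E
```

```text
r 1 0.15 1.57 [  41.    -3.2  -50.2   45.7  -26.  -167.6]
r 1 0.15 0.79 [  41.    -3.2  -50.2   45.7  -26.  -122.6]
r 1 0.15 0 [ 41.   -3.2 -50.2  45.7 -26.  -77.6]
r 1 -0.019 1.57 None
r 1 -0.019 0.79 None
r 1 -0.019 0 None
r 1 -0.027 1.57 None
r 1 -0.027 0.79 None
r 1 -0.027 0 None
r -1 0.15 1.57 [ 41.   -3.2 -50.2  45.7 -26.   12.4]
r -1 0.15 0.79 [ 41.   -3.2 -50.2  45.7 -26.   57.4]
r -1 0.15 0 [ 41.   -3.2 -50.2  45.7 -26.  102.4]
r -1 -0.019 1.57 None
r -1 -0.019 0.79 None
r -1 -0.019 0 None
r -1 -0.027 1.57 None
r -1 -0.027 0.79 None
r -1 -0.027 0 None
g 1 0.15 0 [-17.8  -3.8 -27.9 -23.2 -42.1  46.1]
g 1 0.15 0.79 [-17.8  -3.8 -27.9 -23.2 -42.1   1.1]
g 1 0.15 1.57 [-17.8  -3.8 -27.9 -23.2 -42.1 -43.9]
g 1 -0.019 0 [-13.8  14.9 -28.7 -36.  -23.5  58.4]
g 1 -0.019 0.79 [-13.8  14.9 -28.7 -36.  -23.5  13.4]
g 1 -0.019 1.57 [-13.8  14.9 -28.7 -36.  -23.5 -31.6]
g 1 -0.027 0 [-13.8  15.8 -28.5 -37.  -22.9  59.4]
g 1 -0.027 0.79 [-13.8  15.8 -28.5 -37.  -22.9  14.4]
g 1 -0.027 1.57 [-13.8  15.8 -28.5 -37.  -22.9 -30.6]
g -1 0.15 0 [ -17.8   -3.8  -27.9  -23.2  -42.1 -133.9]
g -1 0.15 0.79 None
g -1 0.15 1.57 [-17.8  -3.8 -27.9 -23.2 -42.1 136.1]
g -1 -0.019 0 [ -13.8   14.9  -28.7  -36.   -23.5 -121.6]
g -1 -0.019 0.79 [ -13.8   14.9  -28.7  -36.   -23.5 -166.6]
g -1 -0.019 1.57 [-13.8  14.9 -28.7 -36.  -23.5 148.4]
g -1 -0.027 0 [ -13.8   15.8  -28.5  -37.   -22.9 -120.6]
g -1 -0.027 0.79 [ -13.8   15.8  -28.5  -37.   -22.9 -165.6]
g -1 -0.027 1.57 [-13.8  15.8 -28.5 -37.  -22.9 149.4]
```

```bash
cat >> h.py <<'E'
def pose(p,turn,sign,tx=0,back=0,push=0,tz=0):
    """tool pose with grasp point at grip point; tx: tilt of tool about the jaw axis (deg; + leans gripper body toward pointer), tz: about bar axis; back: withdrawal along handle axis"""
    Rz=R.from_euler("z",p[2]); A=Rz.apply(a); X=Rz.apply([.8660254,0,.5]); Y=Rz.apply([0,1.,0])
    ptr=np.cos(turn)*Y+np.sin(turn)*X; n=np.cross(A,ptr)
    A2=R.from_rotvec(np.radians(tz)*ptr).apply(np.cos(np.radians(tx))*A+np.sin(np.radians(tx))*ptr)
    n=R.from_rotvec(np.radians(tz)*ptr).apply(n)
    z=sign*n; y=-A2; M=R.from_matrix(np.c_[np.cross(y,z),y,z])
    g,_=grip(p,push)
    return list(g+y*.019+A*back), list(M.as_euler("xyz",degrees=True))
E
python3 - <<'E'
from h import *
from workcell import env
p=[.576,.148,.038]
for s in(1,-1):
  for tx in range(-35,36,5):
    L=[]
    for t in np.linspace(np.pi/2,0,7):
        q=env.inverse_kinematics(*pose(p,t,s,tx,0,.004)); L.append("----------" if q is None else "%d/%d/%d"%(q[3],q[4],q[5]))
    print(s,tx,L)
for t in (np.pi/2,0):
  for tz in range(-30,31,5):
    print(t,tz,[None if q is None else np.round(q) for q in [env.inverse_kinematics(*pose(p,t,1,0,0,.004,tz))]])
E
```

```text
1 -35 ['-173/-64/89', '-156/-57/94', '-138/-47/92', '-119/-38/82', '-98/-34/70', '-80/-34/61', '-65/-37/56']
1 -30 ['-173/-52/89', '-156/-45/91', '-137/-36/87', '-115/-29/74', '-93/-26/60', '-74/-27/52', '-59/-30/48']
1 -25 ['-172/-41/87', '-155/-34/88', '-134/-25/79', '-107/-19/60', '-83/-17/45', '-65/-19/39', '-52/-22/37']
1 -20 ['-171/-30/86', '-152/-23/83', '-121/-12/61', '----------', '----------', '-48/-10/16', '-39/-14/20']
1 -15 ['-169/-19/83', '----------', '----------', '----------', '----------', '----------', '----------']
1 -10 ['----------', '----------', '----------', '----------', '----------', '----------', '----------']
1 -5 ['----------', '----------', '----------', '----------', '----------', '----------', '----------']
1 0 ['----------', '----------', '----------', '----------', '----------', '----------', '----------']
1 5 ['----------', '----------', '----------', '----------', '----------', '----------', '----------']
1 10 ['53/-10/-168', '61/-12/-160', '70/-13/-153', '81/-15/-148', '93/-16/-142', '105/-17/-136', '116/-18/-130']
1 15 ['20/-22/-139', '30/-23/-1
[... 2548 characters left out ...]
7963267948966 10 [None]
1.5707963267948966 15 [None]
1.5707963267948966 20 [array([ 23.,  19., -26., -39., -14., -70.])]
1.5707963267948966 25 [array([ 16.,  19., -22., -52., -23., -53.])]
1.5707963267948966 30 [array([ 10.,  21., -19., -60., -30., -42.])]
0 -30 [None]
0 -25 [None]
0 -20 [array([  -3.,   22.,  -48., -172.,  -30.,  176.])]
0 -15 [array([  -3.,   20.,  -44., -169.,  -20.,  174.])]
0 -10 [None]
0 -5 [None]
0 0 [None]
0 5 [None]
0 10 [array([ 29.,  19., -47.,  54., -11., -78.])]
0 15 [array([ 34.,  21., -35.,  20., -23., -50.])]
0 20 [array([ 33.,  22., -28.,  10., -32., -39.])]
0 25 [array([ 32.,  24., -22.,   4., -40., -33.])]
0 30 [array([ 31.,  26., -17.,   0., -47., -29.])]
```

```bash
python3 - <<'E'
from h import *
from workcell import env
import cv2,json
p=[.576,.148,.038]
po=pose(p,np.pi/2,-1,18,.13)
print(po,env.inverse_kinematics(*po))
env.goto(*po)
fr=[]
f=env.grab_frame("wrist"); cv2.imwrite("pics/w1.png",f["image"]); fr.append(f)
for t in("red_box","red_grip"): print(t,[(r["xyz"],round(r["score"],2)) for r in env.search_frame(f,t)][:2])
json.dump({k:(np.array(v).tolist()) for k,v in f.items() if k!="image"},open("w1.json","w"))
g=dict(f); 
z=cv2.resize(f["image"],(800,500),interpolation=cv2.INTER_CUBIC); cv2.imwrite("pics/w1z.png",z)
print(f["position"],f["orientation"],env.read_state()["clock"],env.read_state()["position"],env.read_state()["tool_rot"])
E
```

```text
([np.float64(0.49650775010417003), np.float64(0.144977839697411), np.float64(0.19274143745444278)], [np.float64(-89.99999999999999), np.float64(12.000000108416183), np.float64(-177.82276037850286)]) [ 38.42171385   7.31920312 -29.20384255  10.15519323 -44.20151384
  47.03977393]
red_box [([0.58, 0.1472, 0.0755], 0.91)]
red_grip [([0.5634, 0.146, 0.1017], 0.77)]
[0.53971828 0.14636935 0.36741367] [-4.40463719e+00  4.09559542e-02 -8.77543541e+01] 3.2333 [0.49664609 0.14578556 0.19277573] [ -90.00632475   12.00812898 -177.76462488]
```

View pics/w1z.png

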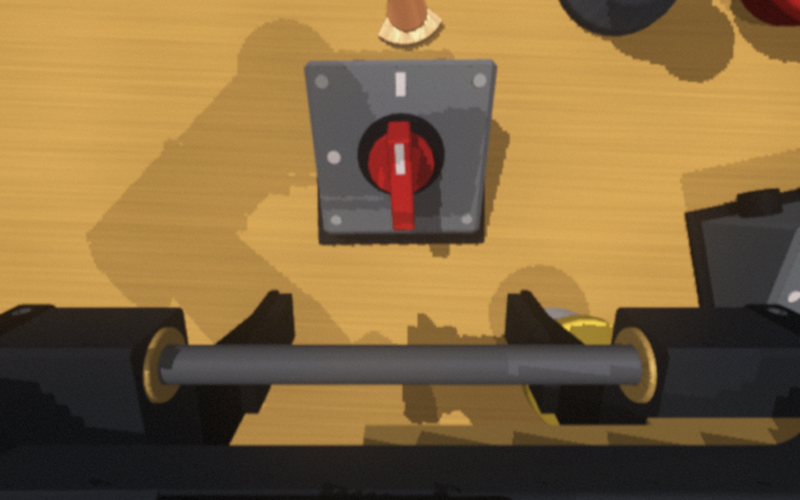

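```bash
cat >> h.py <<'E'
import json,cv2
def load(n):
    d=json.load(open(n)); d["position"]=np.array(d["position"]); return d
def overlay(img,f,p,turn,out,crop):
    I=img.copy(); s=4; x,y,w,h=crop
    I=cv2.resize(I[y:y+h,x:x+w],None,fx=s,fy=s,interpolation=cv2.INTER_CUBIC)
    def poly(P,c,closed=True):
        q=((proj(P,f)+.5-[x,y])*s-.5).round().astype(int); cv2.polylines(I,[q],closed,c,1)
    B=lambda L:boxpts(list(p[:3])+[0],L)
    poly(B([(55,60,98.2),(55,-60,98.2),(-55,-60,35),(-55,60,35)]),(0,255,255))
    poly(B([(65,70,6),(65,-70,6),(-65,-70,6),(-65,70,6)]),(255,255,0))
    g,A=grip(p); Rz=R.from_euler("z",p[2]); X=Rz.apply([.8660254,0,.5]); Y=Rz.apply([0,1.,0])
    u=np.cos(turn)*Y+np.sin(turn)*X; v=np.cross(A,u)
    for hh in(.012,-.022): poly([g+A*hh+i*.03*u+j*.007*v for i,j in((1,1),(1,-1),(-1,-1),(-1,1))],(0,255,0))
    cv2.imwrite(out,I)
E
python3 - <<'E'
from h import *
f=load("w1.json")
c=[((55,60,98.2),(306,62)),((55,-60,98.2),(496,62)),((-55,60,35),(322,233)),((-55,-60,35),(484,233))]
c=[(a,(u/1.25-.1,v/1.25-.1)) for a,(u,v) in c]
for p0 in ([.57,.14,0],[.57,.14,0,0]):
  p,r=fitbox(p0,[(f,c)]); print(p,r.round(1).tolist(),grip(p)[0])
  if len(p0)==3: overlay(cv2.imread("pics/w1.png"),f,p,np.pi/2,"pics/o1.png",(230,30,190,145))
E
```

```text
[0.57590893 0.14595203 0.04106871] [[-2.2, -0.9], [4.6, -1.2], [1.7, 2.9], [-3.2, 2.7]] [0.55742453 0.14519247 0.09874294]
[ 0.57813622  0.14695304  0.03944524 -0.00903441] [[-0.7, 0.1], [0.9, -0.0], [2.3, -0.0], [-5.8, -0.0]] [0.55965061 0.14622349 0.09874294]
```

View pics/o1.png

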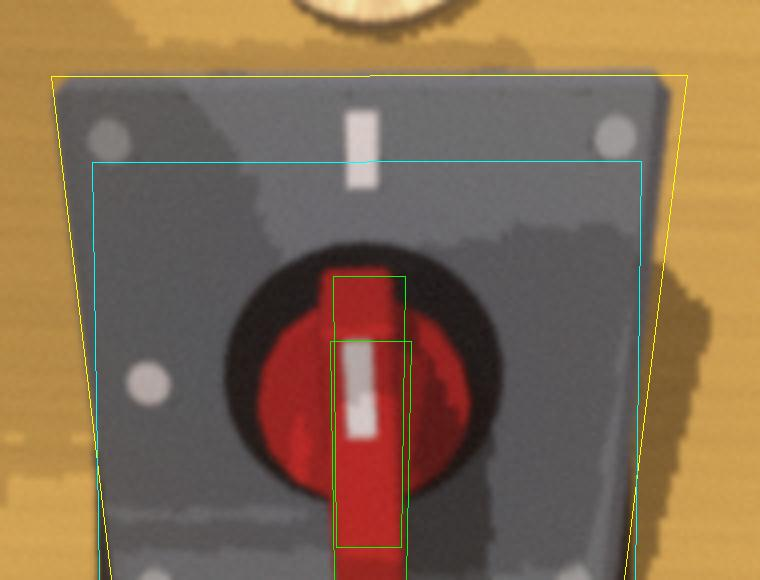

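```bash
python3 - <<'E'
from h import *
from workcell import env
p=[.576,.148,.040]
po=pose(p,np.pi/2,-1,18,.055)
env.move_straight(*po)
f=env.grab_frame("wrist"); cv2.imwrite("pics/w2.png",f["image"])
json.dump({k:(np.array(v).tolist()) for k,v in f.items() if k!="image"},open("w2.json","w"))
overlay(f["image"],f,p,np.pi/2,"pics/o2.png",(230,40,190,145))
overlay(cv2.imread("pics/w1.png"),load("w1.json"),p,np.pi/2,"pics/o1.png",(230,60,190,145))
print(env.read_state()["clock"])
E
```

```text
3.9333
```

View pics/o2.png

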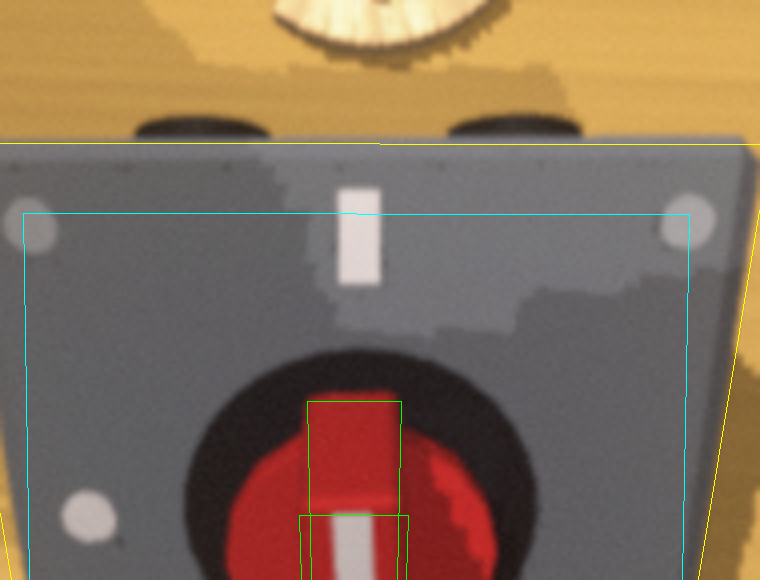

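View pics/o1.png

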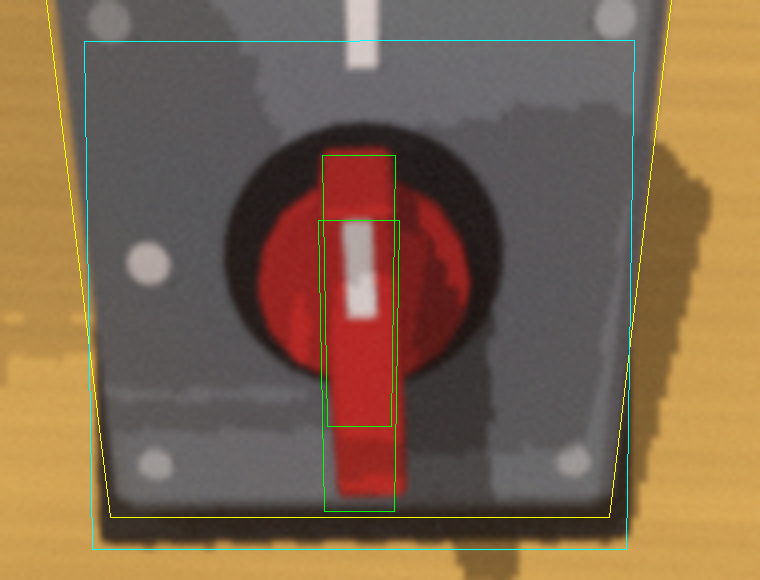

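View pics/w2.png

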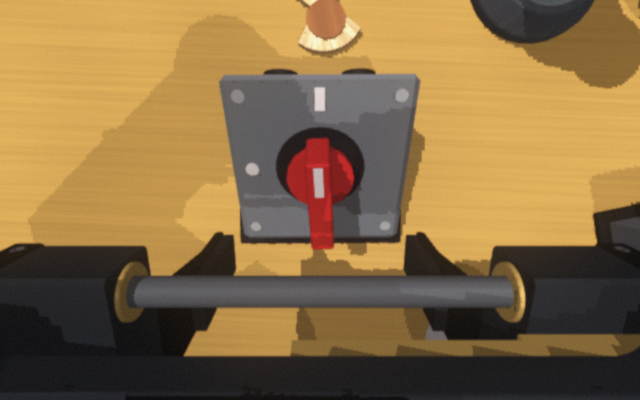

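```bash
cat >> h.py <<'E'
def st(env,p,msg=""):
    s=env.read_state(); g,A=grip(p)
    M=R.from_euler("xyz",s["tool_rot"],degrees=True).as_matrix()
    gp=s["position"]-M[:,1]*.019
    Rz=R.from_euler("z",p[2]); X=Rz.apply([.8660254,0,.5]); Y=Rz.apply([0,1.,0])
    d=gp-g; F=s["force"]
    print(msg,"t%.2f"%s["clock"],"X %.1f Y %.1f A %.1f mm"%tuple(1e3*np.array([d@X,d@Y,d@A])),"F X %.1f Y %.1f A %.1f"%(F@X,F@Y,F@A),"T",s["wrist_torque"].round(2),"TA %.2f"%(s["wrist_torque"]@A),"op %.3f"%s["opening"],flush=True)
    return s
E
python3 - <<'E'
from h import *
from workcell import env
p=[.576,.1472,.04]; H=np.pi/2
st(env,p,"start")
env.gripper_to(.6)
print(env.move_straight(*pose(p,H,-1,18,.015),rate=.1,force_limit=6)); st(env,p)
print(env.move_straight(*pose(p,H,-1,18,.003),rate=.04,force_limit=3)); st(env,p)
env.gripper_to(0,25); st(env,p,"gripped")
f=env.grab_frame("wrist"); cv2.imwrite("pics/w3.png",f["image"])
E
```

```text
start t3.93 X 0.7 Y 1.1 A 55.6 mm F X -0.8 Y -0.6 A 1.0 T [-0.04  0.41  0.03] TA 0.04 op 0.997
False
 t5.36 X -0.1 Y -0.1 A 14.8 mm F X 0.2 Y -0.5 A -0.5 T [-0.06  0.45  0.01] TA 0.03 op 0.602
False
 t5.81 X -0.1 Y -0.1 A 2.9 mm F X 0.7 Y -0.1 A -0.7 T [-0.02  0.47  0.02] TA 0.02 op 0.597
gripped t6.54 X 0.2 Y 0.5 A 3.1 mm F X -0.8 Y 3.0 A 0.6 T [0.69 0.8  0.2 ] TA -0.19 op 0.156
```

View pics/w3.png

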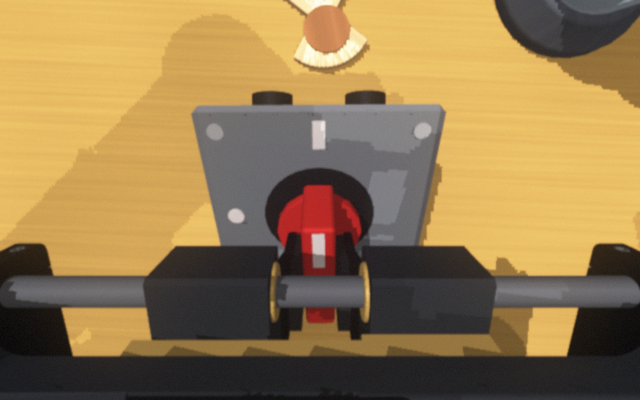

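```bash
python3 - <<'E'
from h import *
from workcell import env
p=[.576,.1478,.04]; H=np.pi/2
for d in (.003,.006,.009,.011,.013):
    r=env.move_straight(*pose(p,H,-1,18,.003-d),rate=.02,force_limit=12); st(env,p,f"{d} {r}")
    if r: break
E
```

```text
0.003 False t6.89 X 0.1 Y -0.0 A 0.1 mm F X 0.1 Y 1.5 A 4.7 T [0.28 1.01 0.15] TA -0.03 op 0.160
0.006 False t7.19 X 0.1 Y -0.0 A -3.0 mm F X -0.6 Y 2.2 A 4.9 T [0.25 1.06 0.11] TA -0.05 op 0.158
0.009 True t7.42 X 0.1 Y 0.1 A -5.1 mm F X 0.4 Y 0.5 A 7.0 T [0.11 0.87 0.15] TA 0.05 op 0.162
```

```bash
python3 - <<'E'
from h import *
from workcell import env
p=[.576,.1478,.04]; H=np.pi/2
for t in (84,78,72,66,60):
    env.move_straight(*pose(p,np.radians(t),-1,18,-.0052),rate=.003); s=st(env,p,t)
    if np.linalg.norm(s["force"])>20 or abs(s["wrist_torque"]).max()>2.5: print("stop");break
E
```

```text
84 t7.83 X 0.1 Y -0.0 A -5.0 mm F X 0.2 Y 1.6 A 6.6 T [0.19 1.13 0.08] TA -0.04 op 0.160
78 t8.18 X 0.2 Y -0.2 A -5.0 mm F X 0.3 Y 0.4 A 6.8 T [0.14 1.04 0.05] TA -0.05 op 0.159
72 t8.54 X 0.2 Y -0.3 A -5.0 mm F X 1.3 Y -0.5 A 6.8 T [ 0.03  0.96 -0.04] TA -0.07 op 0.158
66 t8.90 X 0.2 Y -0.4 A -5.0 mm F X 0.1 Y -0.6 A 6.6 T [-0.09  0.84  0.  ] TA 0.03 op 0.162
60 t9.26 X 0.3 Y -0.4 A -4.9 mm F X 1.1 Y -0.7 A 5.8 T [-0.07  0.72 -0.08] TA -0.05 op 0.160
```

```bash
python3 - <<'E'
from h import *
from workcell import env
p=[.576,.1476,.04]
for t in (52,44,36,28,20,14,9,5,2,0):
    env.move_straight(*pose(p,np.radians(t),-1,18,-.0056),rate=.003); s=st(env,p,t)
    if np.linalg.norm(s["force"])>20 or abs(s["wrist_torque"]).max()>2.5: print("stop");break
f=env.grab_frame("wrist"); cv2.imwrite("pics/w4.png",f["image"])
E
```

```text
52 t9.77 X 0.4 Y -0.4 A -5.2 mm F X 0.2 Y 0.1 A 7.5 T [-0.08  1.03 -0.16] TA -0.12 op 0.155
44 t10.19 X 0.5 Y -0.5 A -5.2 mm F X 2.0 Y -0.1 A 7.5 T [-0.16  0.87 -0.17] TA -0.08 op 0.155
36 t10.62 X 0.6 Y -0.6 A -5.2 mm F X 0.9 Y -0.8 A 7.9 T [-0.18  0.74 -0.17] TA -0.07 op 0.158
28 t11.04 X 0.7 Y -0.7 A -5.2 mm F X 0.8 Y -0.5 A 7.0 T [-0.17  0.71 -0.23] TA -0.13 op 0.160
20 t11.47 X 0.9 Y -0.7 A -5.2 mm F X 1.3 Y -1.0 A 6.6 T [-0.19  0.61 -0.23] TA -0.12 op 0.157
14 t11.82 X 1.0 Y -0.7 A -5.1 mm F X 0.9 Y -0.7 A 5.3 T [-0.15  0.58 -0.27] TA -0.18 op 0.158
9 t12.14 X 1.1 Y -0.8 A -5.1 mm F X 0.7 Y -0.8 A 7.2 T [-0.2   0.54 -0.29] TA -0.16 op 0.157
5 t12.43 X 1.2 Y -0.8 A -5.1 mm F X 1.3 Y -0.8 A 7.2 T [-0.17  0.54 -0.3 ] TA -0.19 op 0.163
2 t12.68 X 1.2 Y -0.7 A -5.1 mm F X 1.1 Y -1.2 A 7.5 T [-0.2   0.56 -0.24] TA -0.12 op 0.158
0 t12.93 X 1.2 Y -0.7 A -5.1 mm F X 1.2 Y -1.0 A 6.6 T [-0.2   0.45 -0.24] TA -0.12 op 0.156
```

View pics/w4.png

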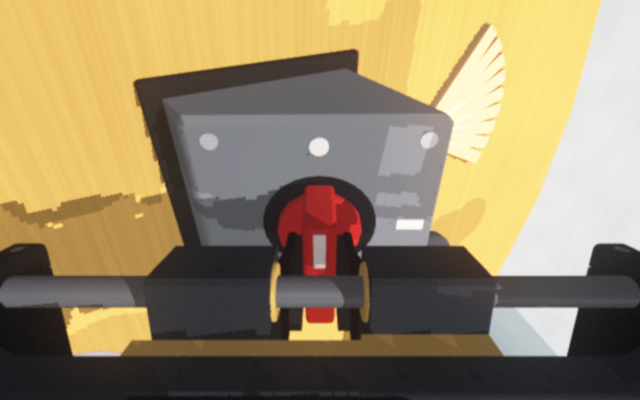

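```bash
python3 - <<'E'
from h import *
from workcell import env
p=[.576,.1476,.04]
for t in (-2,-3.5):
    env.move_straight(*pose(p,np.radians(t),-1,18,-.0056),rate=.002); s=st(env,p,t)
t=np.radians(-1)
for b in (-.003,0,.0028): env.move_straight(*pose(p,t,-1,18,b),rate=.02); st(env,p,b)
env.gripper_to(.6); st(env,p,"open")
f=env.grab_frame("wrist"); cv2.imwrite("pics/w5.png",f["image"])
env.move_straight(*pose(p,t,-1,18,.07),rate=.12); st(env,p)
f=env.grab_frame("wrist"); cv2.imwrite("pics/w6.png",f["image"])
f=env.grab_frame("top"); i=f["image"][160:240,200:307]; cv2.imwrite("pics/t6.png",cv2.resize(i,(640,480),interpolation=cv2.INTER_CUBIC))
cv2.imwrite("pics/t6f.png",f["image"])
E
```

```text
-2 t13.22 X 1.2 Y -0.8 A -5.2 mm F X 1.3 Y -1.1 A 6.8 T [ 0.16  0.63 -0.68] TA -0.68 op 0.158
-3.5 t13.47 X 1.2 Y -0.8 A -5.2 mm F X 1.5 Y -0.4 A 6.0 T [ 0.2   0.68 -0.75] TA -0.76 op 0.160
-0.003 t13.76 X 1.2 Y -0.7 A -2.5 mm F X 1.4 Y -1.0 A 5.5 T [-0.15  0.51 -0.43] TA -0.30 op 0.158
0 t14.06 X 1.2 Y -0.7 A 0.5 mm F X 3.3 Y -2.7 A 3.8 T [-0.37  0.04 -0.44] TA -0.20 op 0.161
0.0028 t14.35 X 1.1 Y -0.7 A 2.9 mm F X 4.3 Y -4.0 A 0.1 T [-0.32 -0.47 -0.28] TA -0.07 op 0.159
open t15.27 X 0.0 Y 0.0 A 2.8 mm F X 0.5 Y -0.5 A 0.4 T [ 0.51  0.94 -0.04] TA -0.31 op 0.600
 t16.02 X -0.1 Y 0.2 A 69.9 mm F X 0.7 Y -0.6 A -0.0 T [0.51 0.95 0.01] TA -0.26 op 0.599
```

View pics/w6.png

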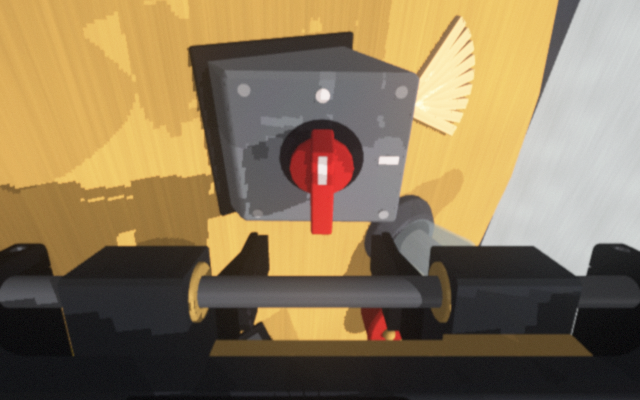

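View pics/w5.png

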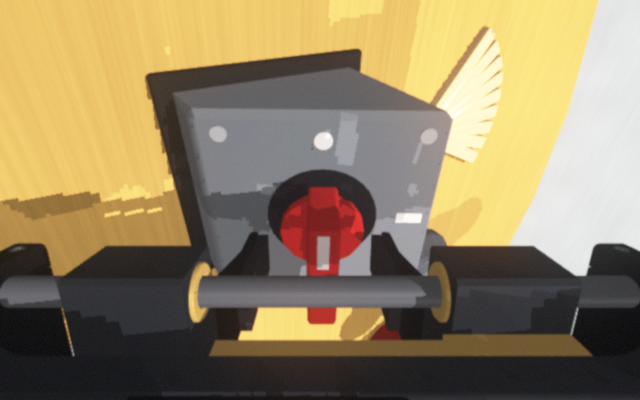

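```bash
python3 - <<'E'
from h import *
from workcell import env
p=[.576,.1476,.04]; g=[.5005,-.1774,.2488]
env.move_straight(*pose(p,0,-1,18,.13),rate=.15)
env.goto(*pose(g,0,1,0,.11)); st(env,g)
print(env.read_state()["joint_positions"].round(1))
f=env.grab_frame("wrist"); cv2.imwrite("pics/w7.png",f["image"])
json.dump({k:(np.array(v).tolist()) for k,v in f.items() if k!="image"},open("w7.json","w"))
overlay(f["image"],f,g,0,"pics/o7.png",(220,40,190,145))
E
```

```text
t18.00 X -0.7 Y 0.1 A 109.5 mm F X 1.1 Y -0.5 A 0.6 T [-0.21  0.98  0.02] TA -0.00 op 0.604
[-15.8   2.1 -29.8 -26.2 -34.5  48.7]
```

View pics/w7.png

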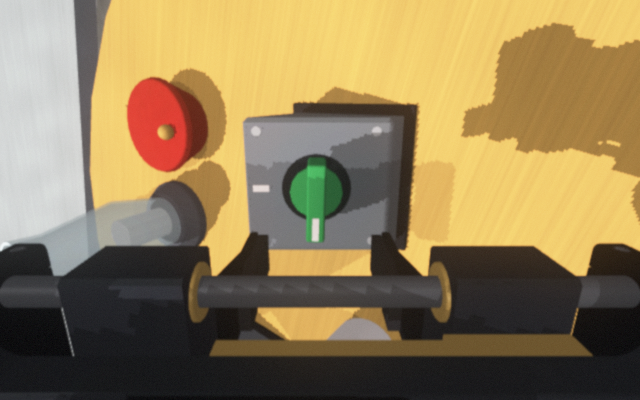

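View pics/o7.png

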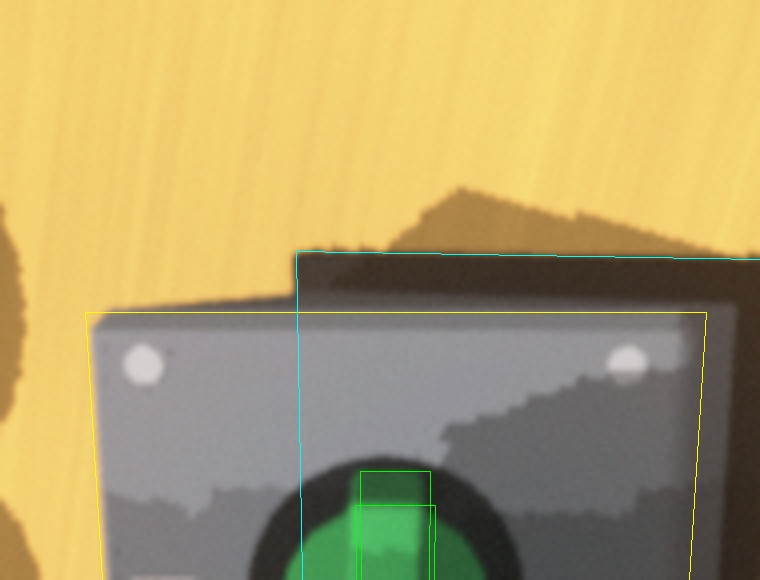

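```bash
python3 - <<'E'
from h import *
from workcell import env
p=[.5017,-.1771,.2488]
print(env.move_straight(*pose(p,0,1,0,.015),rate=.12,force_limit=8)); st(env,p)
print(env.move_straight(*pose(p,0,1,0,.002),rate=.04,force_limit=3)); st(env,p)
env.gripper_to(0,25); st(env,p,"gripped")
f=env.grab_frame("wrist"); cv2.imwrite("pics/w8.png",f["image"])
E
```

```text
False
 t19.00 X 0.3 Y -0.0 A 15.3 mm F X 0.8 Y -0.2 A -0.5 T [-0.19  0.98  0.01] TA -0.02 op 0.599
False
 t19.48 X -0.1 Y -0.0 A 1.8 mm F X 0.2 Y -0.5 A 0.4 T [-0.24  0.97 -0.05] TA -0.04 op 0.601
gripped t20.21 X 0.7 Y -0.1 A 2.1 mm F X 2.8 Y 0.4 A -0.3 T [0.31 0.48 0.09] TA -0.13 op 0.158
```

View pics/w8.png

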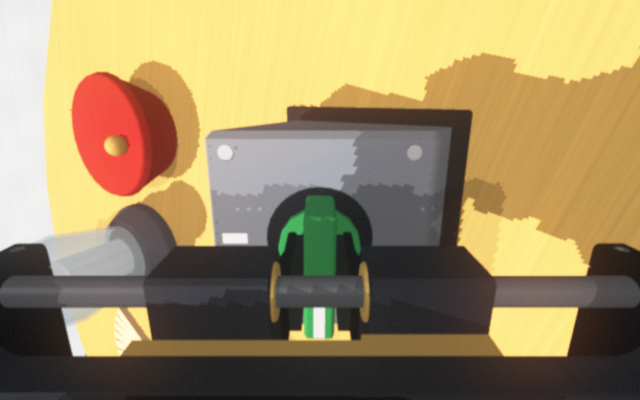

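```bash
python3 - <<'E'
from h import *
from workcell import env
p=[.5025,-.1769,.2488]
for d in (.003,.006,.009,.011):
    r=env.move_straight(*pose(p,0,1,0,.002-d),rate=.02,force_limit=12); s=st(env,p,f"{d} {r}")
    if r or s["force"]@grip(p)[1]>9: break
E
```

```text
0.003 False t20.58 X 0.1 Y -0.1 A -0.9 mm F X 1.8 Y 1.8 A 4.5 T [0.26 0.7  0.19] TA -0.05 op 0.155
0.006 False t20.88 X 0.1 Y -0.1 A -3.8 mm F X 0.8 Y 1.5 A 5.7 T [0.27 0.67 0.19] TA -0.05 op 0.157
0.009 True t21.10 X 0.1 Y -0.1 A -5.7 mm F X 1.5 Y 1.3 A 5.6 T [0.1  0.8  0.14] TA -0.03 op 0.156
```

```bash
python3 - <<'E'
from h import *
from workcell import env
p=[.5025,-.1769,.2488]
env.move_straight(*pose(p,0,1,0,-.0064),rate=.01); st(env,p)
for t in (3,8,13,18,23):
    env.move_straight(*pose(p,np.radians(t),1,0,-.0064),rate=.003); s=st(env,p,t)
    if np.linalg.norm(s["force"])>20 or abs(s["wrist_torque"]).max()>2.5: print("stop");break
E
```

```text
t21.35 X 0.1 Y -0.1 A -5.8 mm F X 1.2 Y 2.2 A 9.1 T [0.34 0.72 0.26] TA -0.03 op 0.158
3 t21.60 X 0.1 Y -0.1 A -5.8 mm F X 1.5 Y 2.0 A 9.5 T [0.28 0.72 0.1 ] TA -0.14 op 0.156
8 t21.85 X 0.0 Y -0.1 A -5.8 mm F X 1.0 Y 2.0 A 8.8 T [0.33 0.76 0.19] TA -0.09 op 0.159
13 t22.10 X 0.0 Y -0.1 A -5.8 mm F X 0.3 Y 2.2 A 9.3 T [0.28 0.83 0.21] TA -0.05 op 0.156
18 t22.35 X -0.0 Y -0.1 A -5.8 mm F X 1.4 Y 2.0 A 8.8 T [0.33 0.84 0.19] TA -0.10 op 0.160
23 t22.60 X -0.1 Y -0.0 A -5.8 mm F X 0.4 Y 1.5 A 8.9 T [0.24 0.88 0.24] TA -0.02 op 0.162
```

```bash
python3 - <<'E'
from h import *
from workcell import env
p=[.5025,-.1769,.2488]
for t in list(range(29,84,6))+[86,88,90,91.5,93]:
    env.move_straight(*pose(p,np.radians(t),1,0,-.0064),rate=.003); s=st(env,p,t)
    if np.linalg.norm(s["force"])>20 or abs(s["wrist_torque"]).max()>2.5: print("stop");break
    if t>85 and s["wrist_torque"]@grip(p)[1]>.4: print("end stop"); break
f=env.grab_frame("wrist"); cv2.imwrite("pics/w9.png",f["image"])
E
```

```text
29 t22.86 X -0.2 Y -0.0 A -5.9 mm F X 0.2 Y 2.3 A 9.6 T [0.3  0.87 0.21] TA -0.07 op 0.160
35 t23.12 X -0.2 Y -0.0 A -5.8 mm F X 1.3 Y 0.2 A 9.4 T [0.29 0.87 0.22] TA -0.06 op 0.156
41 t23.38 X -0.3 Y 0.1 A -5.8 mm F X 0.4 Y 1.6 A 8.7 T [0.29 0.89 0.2 ] TA -0.08 op 0.157
47 t23.63 X -0.3 Y 0.1 A -5.9 mm F X 0.6 Y 1.8 A 10.0 T [0.31 0.83 0.27] TA -0.02 op 0.159
53 t23.89 X -0.3 Y 0.2 A -5.9 mm F X 0.8 Y 1.4 A 9.7 T [0.34 0.89 0.24] TA -0.07 op 0.159
59 t24.15 X -0.4 Y 0.2 A -5.8 mm F X 0.9 Y 1.1 A 10.2 T [0.38 0.9  0.3 ] TA -0.03 op 0.158
65 t24.41 X -0.4 Y 0.3 A -5.9 mm F X -0.2 Y 2.4 A 9.5 T [0.39 0.82 0.26] TA -0.06 op 0.159
71 t24.67 X -0.5 Y 0.3 A -5.8 mm F X -0.5 Y 1.8 A 9.1 T [0.49 0.94 0.32] TA -0.07 op 0.161
77 t24.93 X -0.5 Y 0.4 A -5.9 mm F X -0.3 Y 2.0 A 10.5 T [0.48 0.89 0.33] TA -0.06 op 0.159
83 t25.18 X -0.5 Y 0.4 A -5.8 mm F X 2.1 Y 2.3 A 10.3 T [0.53 0.9  0.4 ] TA -0.02 op 0.160
86 t25.43 X -0.5 Y 0.5 A -5.8 mm F X 1.0 Y 2.6 A 10.2 T [0.52 0.9  0.39] TA -0.03 op 0.160
88 t25.68 X -0.5 Y 0.5 A -5.9 mm F X 1.1 Y 2.5 A 10.6 T [0.52 0.83 0.43] TA 0.02 op 0.159
90 t25.93 X -0.5 Y 0.5 A -5.9 mm F X 0.8 Y 1.9 A 9.9 T [0.51 0.86 0.43] TA 0.02 op 0.155
91.5 t26.18 X -0.5 Y 0.5 A -5.9 mm F X 0.6 Y 2.9 A 9.1 T [0.39 0.85 0.79] TA 0.39 op 0.156
93 t26.43 X -0.5 Y 0.5 A -5.9 mm F X -0.3 Y 3.2 A 9.8 T [0.26 0.87 0.88] TA 0.53 op 0.161
end stop
```

View pics/w9.png

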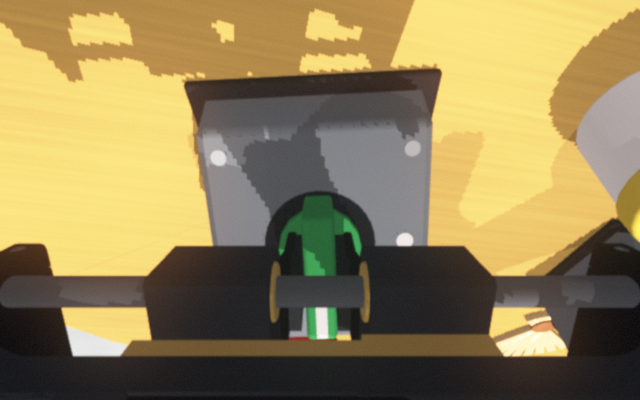

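End stop reached (green pointer toward the camera's near side, up-slope). Release it outwards while gripped, then open.

```bash
python3 - <<'E'
from h import *
from workcell import env
p=[.5025,-.1769,.2488]; t=np.radians(91)
for b in (-.003,0,.0023): env.move_straight(*pose(p,t,1,0,b),rate=.02); st(env,p,b)
env.gripper_to(.6); st(env,p,"open")
env.move_straight(*pose(p,t,1,0,.05),rate=.12)
f=env.grab_frame("wrist"); cv2.imwrite("pics/w10.png",f["image"])
env.move_straight(*pose(p,t,1,0,.11),rate=.15)
f=env.grab_frame("wrist"); cv2.imwrite("pics/w10b.png",f["image"])
env.set_joints([60,-10,-10,0,-60,0]); st(env,p)
for n in("top","scene"):
    f=env.grab_frame(n); cv2.imwrite(f"pics/b_{n}.png",f["image"])
    for k in ("pot","lamp","dish","trivet","red_grip","green_grip"):
        print(n,k,[(r["xyz"],round(r["score"],2)) for r in env.search_frame(f,k)][:1])
t=cv2.imread("pics/b_top.png"); s=cv2.imread("pics/b_scene.png")
z=lambda i,x,y,w,h:cv2.resize(i[y:y+h,x:x+w],(400,300),interpolation=cv2.INTER_CUBIC)
cv2.imwrite("pics/zoom2.png",np.vstack([np.hstack([z(t,200,165,107,80),z(t,355,200,107,80)]),np.hstack([z(s,300,215,107,80),z(s,240,140,107,80)])]))
E
```

```text
-0.003 t26.80 X -0.6 Y 0.5 A -2.8 mm F X 1.1 Y 2.6 A 4.7 T [0.37 0.81 0.6 ] TA 0.24 op 0.157
0 t27.10 X -0.5 Y 0.5 A 0.0 mm F X 1.2 Y 3.5 A 3.9 T [0.58 0.94 0.72] TA 0.22 op 0.164
0.0023 t27.37 X -0.5 Y 0.5 A 2.2 mm F X -0.4 Y 2.8 A 3.7 T [0.68 1.12 0.87] TA 0.29 op 0.162
open t28.28 X 0.0 Y -0.0 A 2.3 mm F X -0.6 Y 0.0 A 1.2 T [-0.22  0.86 -0.08] TA -0.07 op 0.601
 t31.60 X 198.0 Y 518.0 A 311.3 mm F X 0.3 Y -0.7 A -0.4 T [-0.86  0.52 -0.02] TA 0.34 op 0.603
top pot [([0.4261, 0.0114, 0.0745], 0.76)]
top lamp [([0.7237, -0.0172, 0.104], 0.57)]
top dish [([0.7413, -0.1522, 0.0475], 0.69)]
top trivet [([0.7588, 0.1594, 0.0056], 0.8)]
top red_grip [([0.5608, 0.1448, 0.1014], 0.95)]
top green_grip [([0.4902, -0.1756, 0.0962], 0.67)]
scene pot [([0.4442, 0.0244, 0.0648], 0.74)]
scene lamp [([0.7557, 0.005, 0.107], 0.57)]
scene dish [([0.7663, -0.1442, 0.0525], 0.74)]
scene trivet [([0.7649, 0.1595, 0.009], 0.57)]
scene red_grip [([0.5689, 0.1558, 0.0976], 0.84)]
scene green_grip [([0.4993, -0.172, 0.099], 0.74)]
```

View pics/zoom2.png

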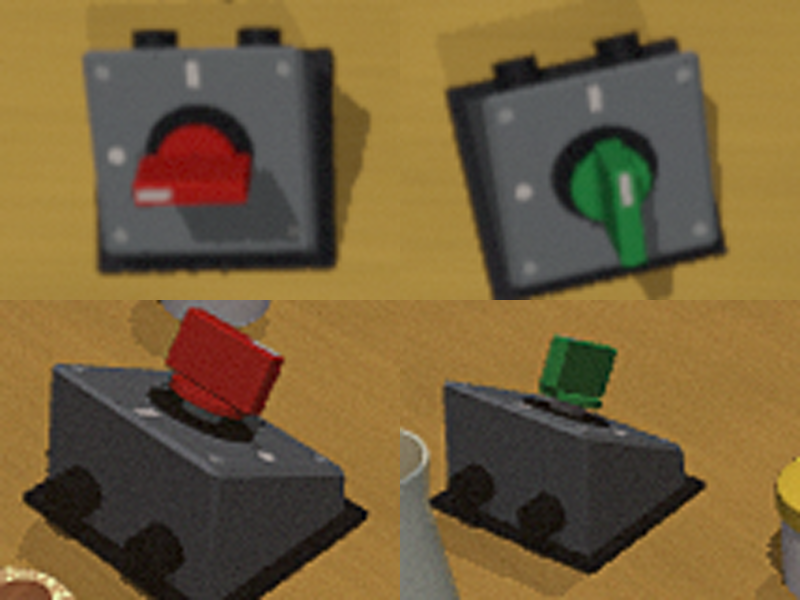

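View pics/b_top.png

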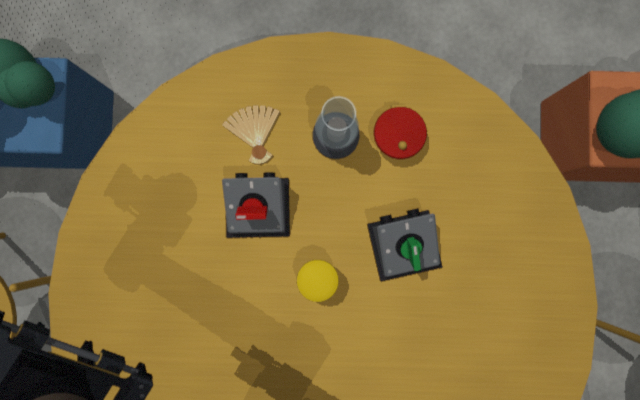

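View pics/w10b.png

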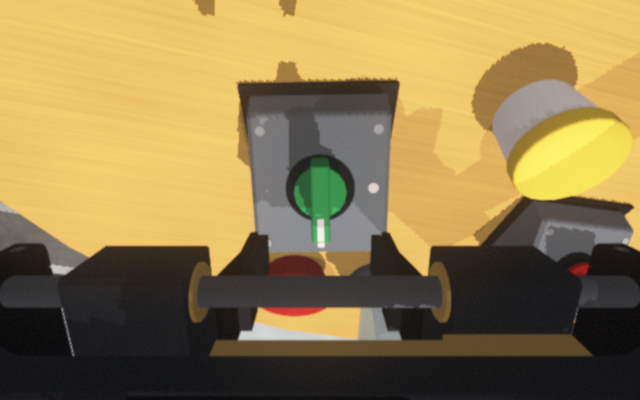

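```bash
python3 - <<'E'
from workcell import env
print(env.close_job())
E
```

```text
the job is handed in; nothing more can be done
None
```

I switched the mains (red) isolator off first, then the battery (green) isolator on, and handed the job in at about 32 s on the robot clock.

**Turning:** Each handle was gripped and pushed in about 8 mm to its hard stop, at roughly 6–10 N. It was then turned until the end stop showed in the wrist torque, about 0.7 N m for red and 0.5 N m for green. I let each one spring back out before opening the gripper. The red handle had to be held with the tool tilted 18°, because the wrist could not line up with its axis.

**Final pictures:** The red pointer is crosswise at the dot, and the green pointer is up the slope at the bar. The green handle's disc rim looks just as high off its face as before the turn, and the red one's within about 1 px. The pot, lamp, dish and trivet are within the few millimetres the detector can resolve of where they started.

**Checks that disagreed or were weak:**
- The first box fits came out 7–20 mm low, because the box edges are rounded. I corrected the handle positions from the wrist camera.
- The green handle still showed about 3.7 N just before I opened the gripper, so it was about 0.3 mm short of fully out. I judged that it popped out from the pictures only, with no push reading.

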